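Shut the tagged stopcock in the bar's water box

ROBOT

A 6-joint arm with a two-finger parallel gripper is mounted at the origin on a cart in front of the work surface, level with it; the furniture and walls round the work are solid. World frame = base frame: x ahead of the robot, y to its left, z up, the work surface at z = 0. Lengths are in m, angles in rad, forces in N, time in s.
With the tool pointing down it reaches from about 0.25 to 0.775 m from the base axis. Payload 4 kg.
Tool frame: the origin (TCP) lies midway between the tips of the shut fingers; the grasp point (between the pads) lies 19 mm behind it; z points along the fingers, y is the direction in which the jaws open and shut (so a half turn about z gives the same grasp; the last joint's range is limited). The gripper opens to 94 mm and grips with 3 to 60 N. Pads are 16 mm wide; open, the fingers measure 119 mm over their backs; the gripper's body (75 mm by 177 mm) begins 78 mm behind the grasp point.
Start: joints at [1.032, 0.087, 1.371, -0, 1.684, -0.103], TCP at [0.232, 0.499, 0.206] pointing down, gripper open.
Joint ranges: [-3.1, 3.1], [-0.76, 2.03], [0.27, 2.55], [-1.08, 4.22], [0.17, 2.65], [-2.57, 2.57]. Speed limits (rad/s): [2.79, 2.79, 3.14, 3.14, 3.14, 3.14].

INTERFACE

Orientations are given as [roll, pitch, yaw] about the fixed x, y, z axes, in that order (R = Rz(yaw) Ry(pitch) Rx(roll)).
In Python, from bench import robot gives the robot as it stands.
- The arm moves only by the tool servo_tool, never from a script. Its argument "rows" is a list of rows, each a list of 2 entries, a list of its own where there are three numbers: the shift along the tool's x, y, z normalised to -1 to 1, where 1 is 0.08 m, then the turn about the tool's z normalised to -1 to 1, where 1 is pi/2 rad. A call has 1 to 12 rows; each row is the pose to reach, as a shift and turn from the pose commanded when the call began, along the tool's axes at that moment; what a row does not reach only later rows make up. A row lasts 1/12 s, in which the tool goes at most 41.7 mm and 7.16 degrees, less where a joint would pass 70% of its speed; a pose out of reach is approached as far as the arm can. A call with a number of a shift or a turn outside -1 to 1 is refused whole. A call with a gripper value outside its range is refused whole. "grip" is the closure, from -1 (fully open) to 1 (shut), set as the call begins (left out, the last holds). The fingers move at their own pace and stop on an object; the grip force is fixed at half the most. Time passes only in rows, so rows that repeat a pose let the fingers close. It gives the time, the measured TCP pose, the force and the opening at its end, in the units of the state.
- robot.get_obs(): the state, without advancing time (a new reading comes with each control period).
- robot.snapshot(name): name is "scene" or "side" or "wrist"; returns a dict with "pixels" (384x512x3 uint8, red, green, blue), "camera_matrix" (3x3 intrinsics, pixels), "world_from_camera" (4x4, takes a point from camera to world coordinates). Camera axes: x right, y down, z forward; pixel columns grow to the right and rows downward; lengths in m; the calibration is good to about 2 mm. The wrist camera is an equidistant fisheye: a pixel r from the principal point sees the ray r / f radians off the axis. A picture is of the moment at which its call begins. There is no depth.
- robot.close_job(): hands the job in, once; it reports no verdict.
The state is a dict: "time": time; "joint_positions": joint angles; "qvel": joint speeds; "joint_torque": joint torques, N m; "tool_pos": TCP position; "ee_rot": TCP orientation; "wrist_force": force on the tool from outside, world axes, zero at the start; "wrist_torque": the same for the moment, N m; "width": finger opening in m.
Only numpy, scipy, OpenCV 4.12 (cv2) and the standard library are available. Lean on these libraries where they do the work, as an engineer would, in place of code of your own. Each camera call takes 0.05 s, during which the arm holds its last target.

TASK

Shut off the water line with the tag: with the fingertips push the sliding cover of the grey metal water box all the way back, then push the lever handle that has the round tag over its pivot anticlockwise to its stop, square across its pipe, while the other handle stays open. Then slide the cover fully home again. Only push, gently; grip nothing, and leave the cups and other things on the counter standing where they are.

Things in the scene. Friction and masses are not known exactly. Their poses are not given: they have to be found in the camera images.
- water_box: Fixed grey metal box with a bright sliding cover, 252 mm deep (x), 252 mm wide (y), walls 70 mm high, cover rails up to 92 mm; gauge on its front, flat pitcher rinser on its left. Origin on the worktop under the middle of the front half; x from its front to its back, y to its left, z up. The front half is the valve bay (x -58 to 58, y -132 to 105 mm inside) with two ball valves; the rear half is closed, the cover slides over it.
- cover (a joint): How far the sliding cover stands open, in m, along the box's +x: 0 = home over the bay (starts 0 to 0.02), 0.112 = fully back; a soft rubber stop at either end. Its top is 88 mm above the worktop. It runs in rails, cannot be lifted, slides with about 2 N of friction and stays where it is left.
- cover_cup (a point): Middle of the floor of the finger cup sunk into the cover's top: 56 mm (box x) by 84 mm (box y), 14 mm deep, floor 74 mm above the worktop, upright walls. A fingertip put into it pushes the cover either way. It moves with the cover.
- tagged_handle (a joint): Turn of the lever handle with the round tag, in rad: 0 = open, lever along its pipe, pointing to the box's front (-x); pi/2 = shut, at its stop, square across the pipe, pointing to the box's right (-y). Seen from above it shuts anticlockwise. Starts at 0 to 0.2; takes about 2.5 N at the grip and stays where it is left.
- tagged_grip (a point): Middle of the tagged lever's black sleeve, 48 mm from the pivot, 61.5 mm above the worktop. The sleeve is 14 mm wide, 13 mm high (55 to 68 mm above the worktop) and ends 66 mm from the pivot; the valve and pipe below reach up to 44 mm.
- tagged_pivot (a point): Point on the tagged handle's upright pivot axis, 61.5 mm above the worktop, at x = 30, y = +45 or -45 mm in the box's frame (the other valve has the other place). The tag is a round brass disc 36 mm across under the nut on this pivot; the other handle has a bare nut.
- plain_handle (a joint): Turn of the handle without a tag, same shape and sense; it starts open (0 to 0.12 rad) and must stay open.
- plain_grip (a point): Middle of the untagged lever's sleeve, 48 mm from its pivot, 61.5 mm above the worktop.
- shot_glass: Loose bystander: small clear glass 49 mm across, 62 mm high, just right of the water box; origin at the middle of its underside.
- espresso_cup: Loose bystander: striped white cup 60 mm across (84 mm with its handle), 49 mm high, on the counter right of the water box; origin at the middle of its underside.
- gel_bottle: Loose bystander: small gel bottle 39 mm across, 92 mm high, just left of the water box; origin at the middle of its underside.
- tamper: Loose bystander: tamper with wooden handle, 58 mm across, 97 mm high, on the counter to the right; origin at the middle of its underside.
- dosing_cup: Loose bystander: steel dosing cup 58 mm across, 50 mm high, on the counter to the right; origin at the middle of its underside.
- service_bell: Loose bystander: counter bell 67 mm across, 49 mm high, on the counter to the far right; origin at the middle of its underside.

How it is judged:
By the outcome, as a careful person would: the job done as asked, in the order asked, and still so for the second after the job is handed in, with the robot touching nothing.
It also fails if it takes over 64 s, if anything falls off the work surface, if the arm or the gripper's body presses on something with over 40 N, if the wrist force passes 120 N, or if a joint passes its speed limit or range.

## Working session

There is one attempt and no reset: what is moved stays moved. The work goes in short steps, Python scripts to look and compute and a tool call to move; the robot and the scene stay as the last step left them, time stands still between calls to the robot, and variables do not carry over. Pictures are saved under pics/ and viewed, and the job is handed in when it is done.

Besides the shell and the picture viewer there is one more tool, called after ">>>" by a JSON object that holds its "fn" and its "kwargs", one argument or row to a line. servo_tool: Moves the arm, as the interface text tells. Its arguments: {"type":"object","properties":{"rows":{"type":"array"},"grip":{"type":"number"}},"required":["rows"]}

```bash
ls; mkdir -p pics
cat > h.py <<'E'
import numpy as np, cv2
from bench import robot
def snap(n,f):
    s=robot.snapshot(n); cv2.imwrite('pics/'+f,s['pixels'][:,:,::-1]); np.savez('pics/'+f[:-4]+'.npz',**{k:np.array(v) for k,v in s.items()}); return s
def ray(s,u,v,fish=False):
    K=np.array(s['camera_matrix']);T=np.array(s['world_from_camera'])
    x=(u-K[0,2])/K[0,0];y=(v-K[1,2])/K[1,1]
    if fish:
        r=np.hypot(x,y);d=np.array([x/r*np.sin(r),y/r*np.sin(r),np.cos(r)]) if r>0 else np.array([0,0,1.])
    else: d=np.array([x,y,1.])
    return T[:3,3],T[:3,:3]@d
def onz(s,u,v,z,fish=False):
    o,d=ray(s,u,v,fish); return o+d*(z-o[2])/d[2]
E
python3 - <<'E'
from h import *
for n in ['scene','side','wrist']:
    s=snap(n,n+'0.png'); print(n,np.round(s['camera_matrix'],1).tolist(),np.round(s['world_from_camera'],3).tolist())
print(robot.get_obs())
E
```

```text
pics
scene [[443.2, 0.0, 260.4], [0.0, 443.2, 199.8], [0.0, 0.0, 1.0]] [[0.881, -0.192, 0.432, -0.257], [-0.473, -0.352, 0.808, -1.313], [-0.003, -0.916, -0.401, 0.755], [0.0, 0.0, 0.0, 1.0]]
side [[453.0, 0.0, 250.4], [0.0, 453.0, 193.6], [0.0, 0.0, 1.0]] [[-0.97, -0.205, 0.129, 0.296], [-0.242, 0.83, -0.502, 0.746], [-0.004, -0.518, -0.855, 1.274], [0.0, 0.0, 0.0, 1.0]]
wrist [[297.3, 0.0, 254.4], [0.0, 297.3, 195.4], [0.0, 0.0, 1.0]] [[0.422, 0.878, 0.227, 0.166], [0.907, -0.408, -0.108, 0.53], [-0.002, 0.251, -0.968, 0.383], [0.0, 0.0, 0.0, 1.0]]
{'time': 0.15, 'joint_positions': array([ 1.03188883e+00,  8.78337805e-02,  1.37189586e+00, -6.38431653e-06,
        1.68359975e+00, -1.03072796e-01]), 'qvel': array([ 0.0008666 , -0.00216977, -0.00541217,  0.00152145, -0.00204567,
       -0.00119032]), 'joint_torque': array([ 1.19777123e-03, -3.40643513e+01, -3.02792537e+01,  7.18470197e-02,
        3.05699219e-02, -1.15975008e-04]), 'tool_pos': array([0.2319688 , 0.49822736, 0.20455221]), 'ee_rot': array([-3.13986448e+00, -1.72382141e-04,  2.70575709e+00]), 'wrist_force': array([-0.70232108, -0.40103199, -0.72755866]), 'wrist_torque': array([-0.00818826,  0.0125297 , -0.02330972]), 'width': 0.09368070657127872}
```

View pics/scene0.png

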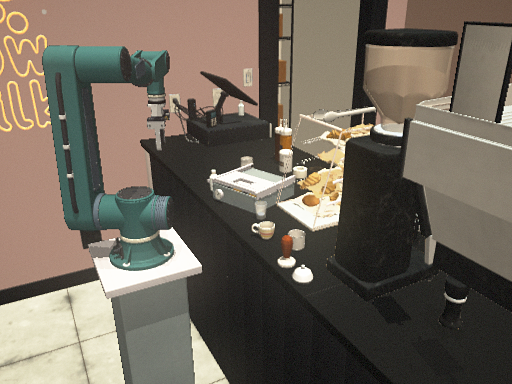

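View pics/side0.png

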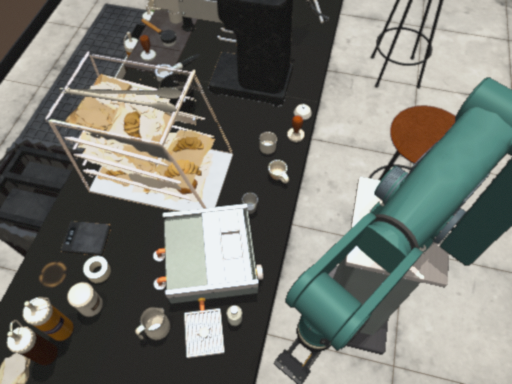

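View pics/wrist0.png

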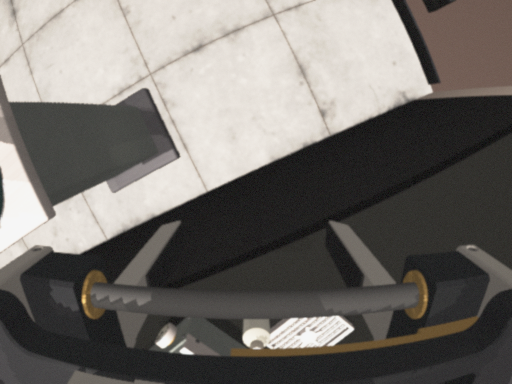

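The side view shows the box at about (165-258, 205-300), with the cup outline near (231,245). I'll zoom in.

Run:
```python
import cv2
a=cv2.imread('pics/side0.png')[190:360,140:290]
cv2.imwrite('pics/side0z.png',cv2.resize(a,None,fx=3.5,fy=3.5,interpolation=cv2.INTER_CUBIC))
a=cv2.imread('pics/scene0.png')[140:240,190:310]
cv2.imwrite('pics/scene0z.png',cv2.resize(a,None,fx=6,fy=6,interpolation=cv2.INTER_CUBIC))
```

```text
(no output)
```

View pics/side0z.png

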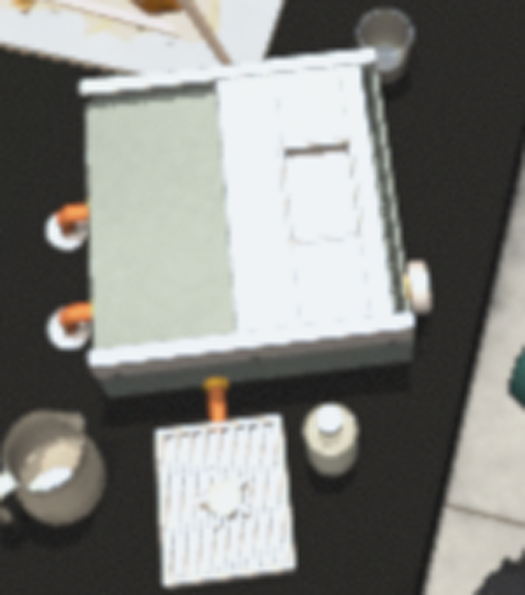

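View pics/scene0z.png

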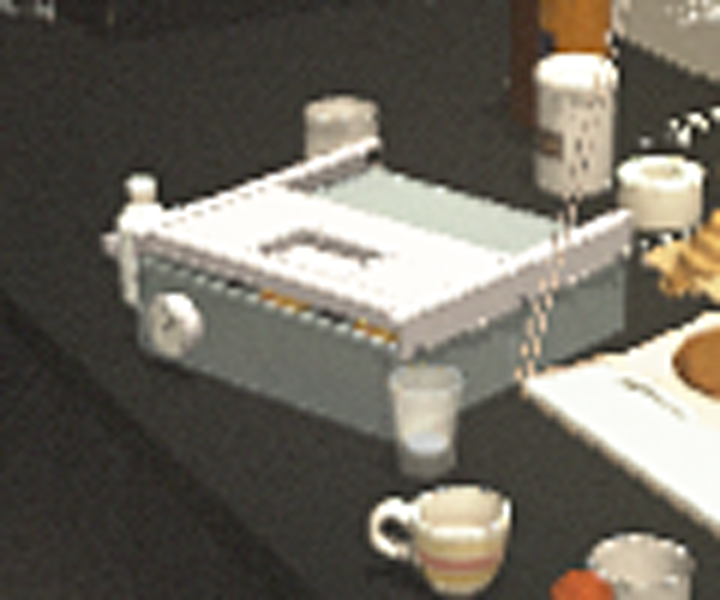

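Run:
```python
from h import *
s=dict(np.load('pics/side0.npz'))
P=lambda x,y,z: onz(s,(x+.5)/3.5+140-.5,(y+.5)/3.5+190-.5,z)
for n,x,y,z in [('BR',81,80,.092),('FR',373,50,.092),('FRin',378,65,.092),('BL',92,360,.092),('FL',412,325,.092),('BLi',92,352,.092),('FLi',412,317,.092),
 ('coverFR',362,66,.088),('coverFL',393,318,.088),('coverBR',218,82,.088),('coverBL',238,332,.088),
 ('cupBR',285,152,.088),('cupBR2',285,152,.074),('cupFR',347,147,.088),('cupFL',358,238,.088),('cupBL',298,243,.088),
 ('glass',387,22,.062),('gel',332,418,.09)]:
  print(n,P(x,y,z).round(4))
```

```text
BR [0.7109 0.1791 0.092 ]
FR [0.477  0.0909 0.092 ]
FRin [0.4692 0.1042 0.092 ]
BL [0.6191 0.4097 0.092 ]
FL [0.3865 0.3229 0.092 ]
BLi [0.6213 0.4037 0.092 ]
FLi [0.3881 0.3166 0.092 ]
coverFR [0.4829 0.1063 0.088 ]
coverFL [0.4026 0.3195 0.088 ]
coverBR [0.5982 0.1509 0.088 ]
coverBL [0.5172 0.3598 0.088 ]
cupBR [0.5245 0.201  0.088 ]
cupBR2 [0.5272 0.1945 0.074 ]
cupFR [0.4757 0.1841 0.088 ]
cupFL [0.4462 0.2608 0.088 ]
cupBL [0.492  0.2766 0.088 ]
glass [0.4766 0.0434 0.062 ]
gel [0.4282 0.4082 0.09  ]
```

>>> {"fn": "servo_tool", "kwargs": {
  "rows": [
    [[-0.2, -0.08, 0], 0.06],
    [[-0.4, -0.16, 0], 0.13],
    [[-0.6, -0.24, 0], 0.2],
    [[-0.8, -0.32, 0], 0.27],
    [[-1, -0.4, 0], 0.34],
    [[-1, -0.4, 0], 0.41],
    [[-1, -0.4, 0], 0.48],
    [[-1, -0.4, 0], 0.492],
    [[-1, -0.4, 0], 0.492]
  ],
  "grip": 1
}}

```text
time: 0.9
tool_pos: [0.2911, 0.4357, 0.2052]
ee_rot: [-3.141, 0.0, 1.935]
wrist_force: [0.4, -0.3, 0.3]
width: 0.0371
```

>>> {"fn": "servo_tool", "kwargs": {
  "rows": [
    [[-0.25, 0.25, 0], 0],
    [[-0.5, 0.5, 0], 0],
    [[-0.75, 0.75, 0], 0],
    [[-1, 1, 0], 0]
  ]
}}

```text
time: 1.23
tool_pos: [0.395, 0.3891, 0.2054]
ee_rot: [-3.142, -0.0, 1.937]
wrist_force: [0.3, 1.1, -0.2]
width: 0.0107
```

>>> {"fn": "servo_tool", "kwargs": {
  "rows": [
    [[-0.25, 0.1, 0], 0],
    [[-0.5, 0.2, 0], 0],
    [[-0.75, 0.3, 0], 0],
    [[-1, 0.35, 0], 0],
    [[-1, 0.35, 0], 0]
  ]
}}

```text
time: 1.65
tool_pos: [0.4506, 0.322, 0.2051]
ee_rot: [-3.141, 0.002, 1.932]
wrist_force: [0.2, 0.6, -0.2]
width: 0.0002
```

Run:
```python
from h import *
s=snap('wrist','w1.png');print(robot.get_obs()['tool_pos'],robot.get_obs()['ee_rot'])
cv2.imwrite('pics/w1z.png',cv2.resize(cv2.imread('pics/w1.png'),None,fx=1.56,fy=1.56,interpolation=cv2.INTER_CUBIC))
```

```text
[0.4495309  0.3234905  0.20515621] [-3.14098866e+00  3.22971764e-05  1.93242956e+00]
```

View pics/w1z.png

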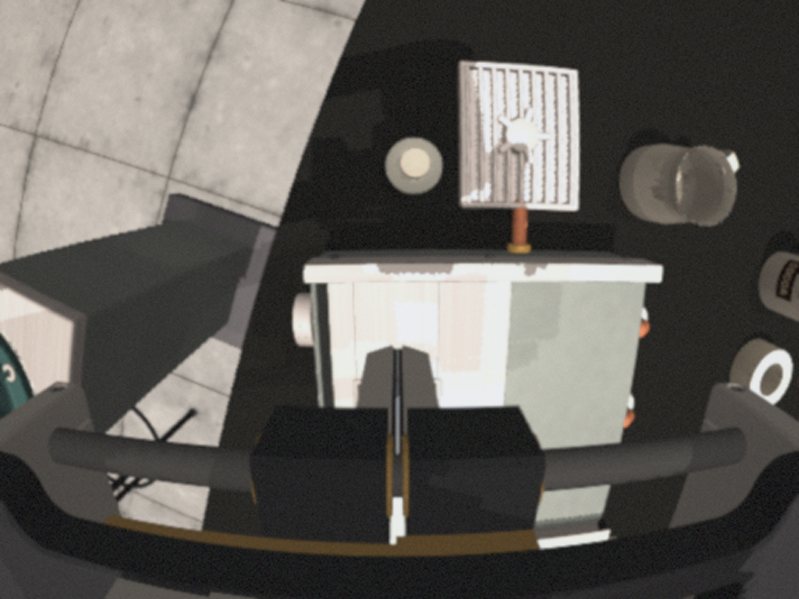

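The wrist view shows the left rail from (305,270) to (662,270), the cover between columns 330 and 508, and the cup edge near row 378 behind the fingers. I'll check these points against the side view.

Run:
```python
from h import *
s=dict(np.load('pics/w1.npz'))
P=lambda x,y,z: onz(s,(x+.5)/1.56-.5,(y+.5)/1.56-.5,z,True)
for n,x,y,z in [('FLo',305,260,.092),('BLo',662,262,.092),('FLi',307,281,.092),('BLi',661,281,.092),('cupFL',357,379,.088),('cupBL?',440,379,.088),('cFL',328,283,.088),('cBL',510,283,.088),('gelcap',414,163,.09)]:
  print(n,P(x,y,z).round(4))
```

```text
FLo [0.3857 0.3272 0.092 ]
BLo [0.6173 0.4165 0.092 ]
FLi [0.3913 0.3145 0.092 ]
BLi [0.6231 0.4039 0.092 ]
cupFL [0.4448 0.2595 0.088 ]
cupBL? [0.4988 0.2799 0.088 ]
cFL [0.4045 0.3171 0.088 ]
cBL [0.5169 0.3597 0.088 ]
gelcap [0.4295 0.409  0.09  ]
```

>>> {"fn": "servo_tool", "kwargs": {
  "rows": [
    [[-0.3, 0, 0], 0],
    [[-0.6, 0, 0], 0],
    [[-0.9, 0, 0], 0],
    [[-1, 0, 0.2], 0],
    [[-1, 0, 0.4], 0],
    [[-1, 0, 0.5], 0]
  ]
}}

```text
time: 2.2
tool_pos: [0.4761, 0.2499, 0.1636]
ee_rot: [-3.139, -0.001, 1.934]
wrist_force: [-0.5, -0.8, 0.0]
width: 0.0004
```

>>> {"fn": "servo_tool", "kwargs": {
  "rows": [
    [[-0.12, 0, 0.2], 0],
    [[-0.25, 0, 0.4], 0],
    [[-0.25, 0, 0.6], 0],
    [[-0.25, 0, 0.75], 0],
    [[-0.25, 0, 0.75], 0]
  ]
}}

```text
time: 2.62
tool_pos: [0.482, 0.2313, 0.1023]
ee_rot: [-3.136, -0.001, 1.935]
wrist_force: [-0.8, -0.6, -0.5]
width: 0.0004
```

Run:
```python
from h import *
s=snap('side','s2.png');o=robot.get_obs();print(o['time'],o['tool_pos'],o['ee_rot'])
cv2.imwrite('pics/s2z.png',cv2.resize(cv2.imread('pics/s2.png')[170:330,140:300],None,fx=3.5,fy=3.5,interpolation=cv2.INTER_CUBIC))
```

```text
2.6667 [0.48289052 0.23154763 0.10401043] [-3.13825040e+00 -5.34535085e-04  1.93476104e+00]
```

View pics/s2z.png

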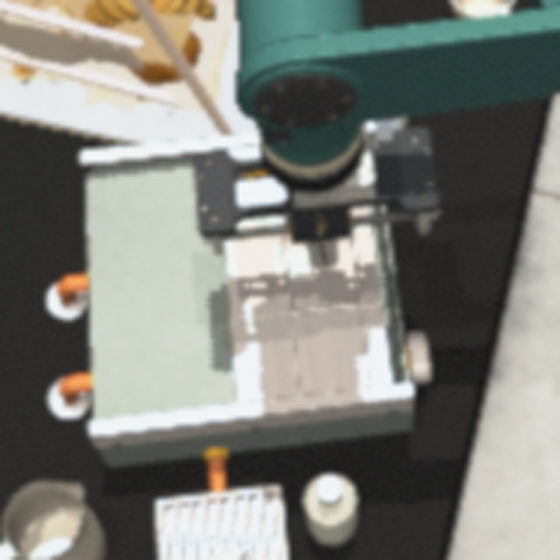

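>>> {"fn": "servo_tool", "kwargs": {
  "rows": [
    [[0, 0.02, 0.1], 0],
    [[0, 0.03, 0.2], 0],
    [[0, 0.03, 0.28], 0],
    [[0, 0.03, 0.3], 0],
    [[0, 0.03, 0.3], 0]
  ]
}}

```text
time: 3.08
tool_pos: [0.4861, 0.2317, 0.0807]
ee_rot: [-3.14, -0.0, 1.933]
wrist_force: [-0.1, 0.2, 0.0]
width: 0.0004
```

>>> {"fn": "servo_tool", "kwargs": {
  "rows": [
    [[0, 0.08, 0], 0],
    [[0, 0.16, 0], 0],
    [[0, 0.22, 0], 0],
    [[0, 0.28, 0], 0],
    [[0, 0.34, 0], 0],
    [[0, 0.4, 0], 0],
    [[0, 0.46, 0], 0],
    [[0, 0.52, 0], 0],
    [[0, 0.6, 0], 0],
    [[0, 0.7, 0], 0],
    [[0, 0.8, 0], 0],
    [[0, 0.9, 0], 0]
  ]
}}

```text
time: 4.08
tool_pos: [0.5548, 0.258, 0.0819]
ee_rot: [3.141, -0.001, 1.933]
wrist_force: [-2.9, 0.8, 5.3]
width: 0.0001
```

>>> {"fn": "servo_tool", "kwargs": {
  "rows": [
    [[0, 0.08, -0.02], 0],
    [[0, 0.16, -0.03], 0],
    [[0, 0.24, -0.03], 0],
    [[0, 0.3, -0.03], 0],
    [[0, 0.36, -0.03], 0],
    [[0, 0.42, -0.03], 0],
    [[0, 0.42, -0.03], 0]
  ]
}}

```text
time: 4.67
tool_pos: [0.5866, 0.2694, 0.0836]
ee_rot: [3.14, 0.0, 1.933]
wrist_force: [-0.7, 0.2, 1.0]
width: 0.0004
```

>>> {"fn": "servo_tool", "kwargs": {
  "rows": [
    [[0, 0.05, 0], 0],
    [[0, 0.1, 0], 0],
    [[0, 0.1, 0], 0]
  ]
}}

```text
time: 4.92
tool_pos: [0.5937, 0.2722, 0.084]
ee_rot: [3.14, 0.0, 1.933]
wrist_force: [-0.7, -0.4, -0.4]
width: 0.0005
```

>>> {"fn": "servo_tool", "kwargs": {
  "rows": [
    [[0, 0.04, 0], 0],
    [[0, 0.08, 0], 0],
    [[0, 0.12, 0], 0]
  ]
}}

```text
time: 5.17
tool_pos: [0.595, 0.2728, 0.0837]
ee_rot: [-3.123, 0.001, 1.933]
wrist_force: [-22.9, -9.4, 12.7]
width: 0.0008
```

Run:
```python
from h import *
s=snap('wrist','w3.png');o=robot.get_obs();print(o['time'],o['tool_pos'],o['wrist_force'])
cv2.imwrite('pics/w3z.png',cv2.resize(cv2.imread('pics/w3.png'),None,fx=1.56,fy=1.56,interpolation=cv2.INTER_CUBIC))
s=snap('side','s3.png')
cv2.imwrite('pics/s3z.png',cv2.resize(cv2.imread('pics/s3.png')[170:330,140:300],None,fx=3.5,fy=3.5,interpolation=cv2.INTER_CUBIC))
```

```text
5.2167 [0.59496763 0.27274157 0.08376037] [-18.32677447  -8.57394426  10.59552493]
```

View pics/w3z.png

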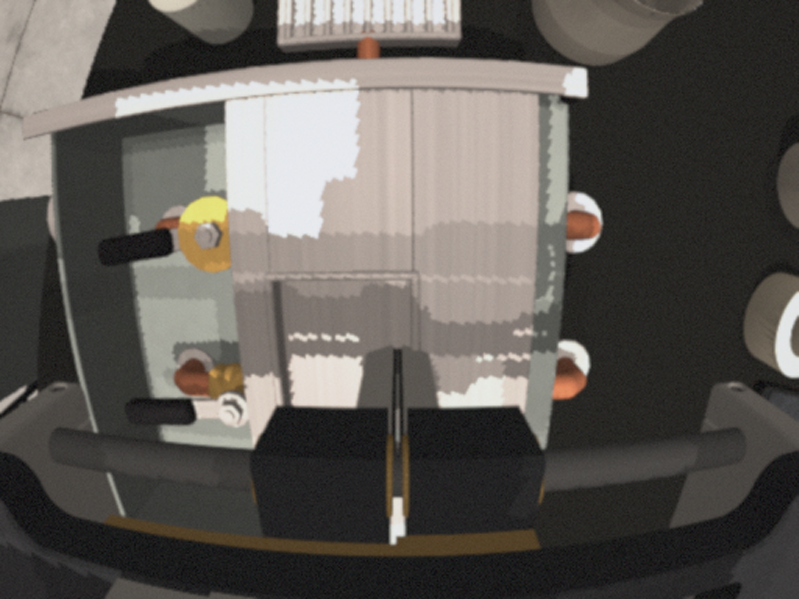

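View pics/s3z.png

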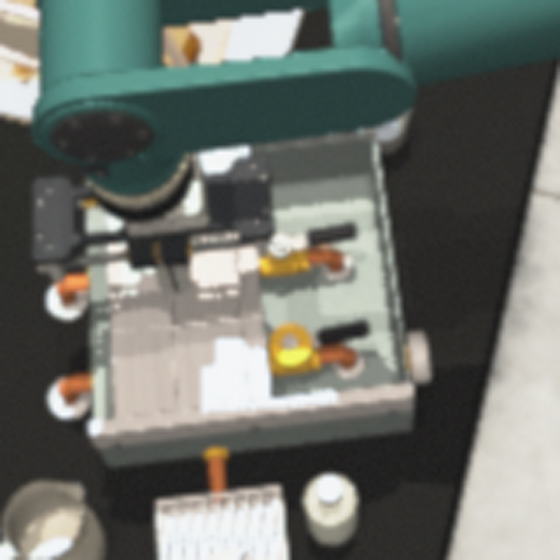

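The tag (yellow disc) is on the left valve, at (207,235) in the wrist view, with its sleeve spanning (100,250)-(172,242). The plain nut is at (231,410). The cover is against its rear stop.

Run:
```python
from h import *
s=dict(np.load('pics/w3.npz')); t=dict(np.load('pics/s3.npz'))
P=lambda x,y,z: onz(s,(x+.5)/1.56-.5,(y+.5)/1.56-.5,z,True)
Q=lambda x,y,z: onz(t,(x+.5)/3.5+140-.5,(y+.5)/3.5+170-.5,z)
u=np.array([.9342,.3567]);v=np.array([-.3567,.9342])
o=[]
for n,f,x,y,z in [('tagpiv',P,208,234,.068),('slvtip',P,103,250,.062),('slvin',P,172,242,.062),('plnut',P,232,409,.07),('pl tip',P,130,410,.062),('plin',P,195,411,.062),
 ('tagpivS',Q,292,350,.062),('slvtipS',Q,367,328,.062),('slvinS',Q,320,337,.062),('plnutS',Q,285,243,.07),('pltipS',Q,354,232,.062),
 ('FL',P,24,125,.092),('BL',P,587,72,.092),('bayFLin',P,58,135,.07),('coverfront',P,228,100,.088)]:
  p=f(x,y,z);print(n,p.round(4))
  d=p[:2]-np.array([.4847,.2410]);print('   box',(d@u).round(4),(d@v).round(4))
```

```text
tagpiv [0.4964 0.2949 0.068 ]
   box 0.0302 0.0462
slvtip [0.4374 0.2664 0.062 ]
   box -0.0352 0.0406
slvin [0.4767 0.2837 0.062 ]
   box 0.0078 0.0427
plnut [0.53  0.217 0.07 ]
   box 0.0338 -0.0386
pl tip [0.4697 0.183  0.062 ]
   box -0.0347 -0.0489
plin [0.5088 0.2013 0.062 ]
   box 0.0084 -0.0457
tagpivS [0.4923 0.2986 0.062 ]
   box 0.0276 0.0511
slvtipS [0.438  0.2654 0.062 ]
   box -0.0349 0.0395
slvinS [0.4732 0.2823 0.062 ]
   box 0.004 0.0427
plnutS [0.5226 0.2115 0.07  ]
   box 0.0249 -0.0411
pltipS [0.4703 0.184  0.062 ]
   box -0.0338 -0.0481
FL [0.3899 0.3195 0.092 ]
   box -0.0606 0.1071
BL [0.6202 0.4125 0.092 ]
   box 0.1878 0.1118
bayFLin [0.3954 0.3166 0.07  ]
   box -0.0564 0.1025
coverfront [0.4947 0.3531 0.088 ]
   box 0.0494 0.1012
```

>>> {"fn": "servo_tool", "kwargs": {
  "rows": [
    [[0, -0.12, 0], 0],
    [[0, -0.22, 0], 0],
    [[0, -0.22, -0.1], 0],
    [[0, -0.22, -0.3], 0],
    [[0, -0.22, -0.5], 0],
    [[0, -0.22, -0.6], 0],
    [[0, -0.22, -0.6], 0]
  ]
}}

```text
time: 5.85
tool_pos: [0.5875, 0.27, 0.1357]
ee_rot: [3.134, 0.0, 1.933]
wrist_force: [-0.4, -0.1, 1.0]
width: 0.0004
```

>>> {"fn": "servo_tool", "kwargs": {
  "rows": [
    [[0.15, -0.2, 0], 0],
    [[0.35, -0.45, 0], 0],
    [[0.6, -0.75, 0], 0],
    [[0.8, -1, 0], 0],
    [[0.9, -1, 0], 0]
  ]
}}

```text
time: 6.27
tool_pos: [0.4814, 0.3088, 0.1312]
ee_rot: [-3.139, -0.001, 1.935]
wrist_force: [0.5, -0.2, 0.6]
width: 0.0006
```

>>> {"fn": "servo_tool", "kwargs": {
  "rows": [
    [[0.1, -0.2, 0], 0],
    [[0.17, -0.4, 0], 0],
    [[0.17, -0.5, 0], 0],
    [[0.17, -0.52, 0], 0],
    [[0.17, -0.52, 0], 0]
  ]
}}

```text
time: 6.68
tool_pos: [0.4418, 0.306, 0.1319]
ee_rot: [3.141, 0.0, 1.933]
wrist_force: [0.9, -0.1, -0.4]
width: -0.0001
```

```bash
cat >> h.py <<'E'
u=np.array([.9342,.3567]);v=np.array([-.3567,.9342]);O=np.array([.4847,.2410])
def box(p): d=np.array(p[:2])-O; return (1000*d@u).round(1),(1000*d@v).round(1),round(1000*p[2],1)
E
python3 - <<'E'
from h import *
s=snap('wrist','w4.png');o=robot.get_obs();print(o['time'],box(o['tool_pos']),o['wrist_force'])
cv2.imwrite('pics/w4z.png',cv2.resize(cv2.imread('pics/w4.png'),None,fx=1.56,fy=1.56,interpolation=cv2.INTER_CUBIC))
s=snap('side','s4.png')
cv2.imwrite('pics/s4z.png',cv2.resize(cv2.imread('pics/s4.png')[170:330,140:300],None,fx=3.5,fy=3.5,interpolation=cv2.INTER_CUBIC))
E
```

```text
6.7333 (np.float64(-16.5), np.float64(75.9), np.float64(131.9)) [ 0.35609317 -0.2972353  -0.07114013]
```

View pics/w4z.png

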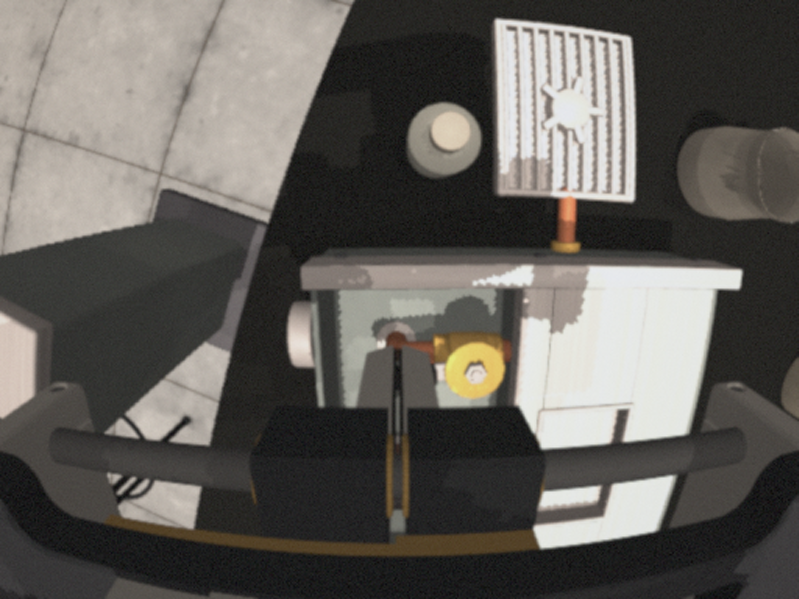

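View pics/s4z.png

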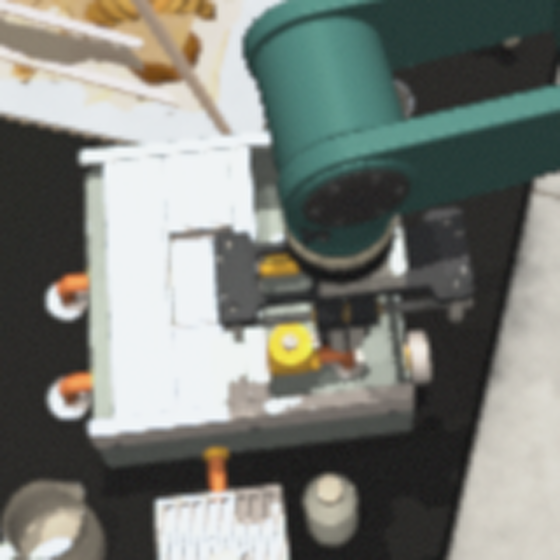

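>>> {"fn": "servo_tool", "kwargs": {
  "rows": [
    [[0, 0, 0.15], 0],
    [[0, 0, 0.35], 0],
    [[0, 0, 0.55], 0],
    [[0, 0, 0.7], 0],
    [[0, 0, 0.82], 0],
    [[0, 0, 0.92], 0],
    [[0, 0, 0.92], 0]
  ]
}}

```text
time: 7.37
tool_pos: [0.4403, 0.3055, 0.0559]
ee_rot: [-3.138, 0.001, 1.933]
wrist_force: [-0.6, 0.1, 0.3]
width: 0.0007
```

Run:
```python
from h import *
o=robot.get_obs();print(o['time'],box(o['tool_pos']),o['wrist_force'])
```

```text
7.3667 (np.float64(-18.5), np.float64(76.1), np.float64(55.9)) [-0.58475446  0.10228864  0.34155377]
```

>>> {"fn": "servo_tool", "kwargs": {
  "rows": [
    [[-0.1, 0, 0], 0],
    [[-0.18, 0, 0], 0],
    [[-0.25, -0.01, 0], 0],
    [[-0.31, -0.02, 0], 0],
    [[-0.37, -0.03, 0], 0],
    [[-0.43, -0.04, 0], 0],
    [[-0.49, -0.04, 0], 0],
    [[-0.55, -0.03, 0], 0],
    [[-0.61, 0, 0], 0],
    [[-0.67, 0.03, 0], 0],
    [[-0.73, 0.06, 0], 0],
    [[-0.77, 0.08, 0], 0]
  ]
}}

```text
time: 8.37
tool_pos: [0.4692, 0.25, 0.0581]
ee_rot: [-3.14, 0.001, 1.933]
wrist_force: [-2.5, 1.8, 0.1]
width: 0.0005
```

Run:
```python
from h import *
s=snap('wrist','w5.png');o=robot.get_obs();print(o['time'],box(o['tool_pos']),o['wrist_force'])
cv2.imwrite('pics/w5z.png',cv2.resize(cv2.imread('pics/w5.png'),None,fx=1.56,fy=1.56,interpolation=cv2.INTER_CUBIC))
```

```text
8.4167 (np.float64(-11.4), np.float64(13.2), np.float64(57.7)) [-1.27922005  0.83738678  0.76575791]
```

View pics/w5z.png

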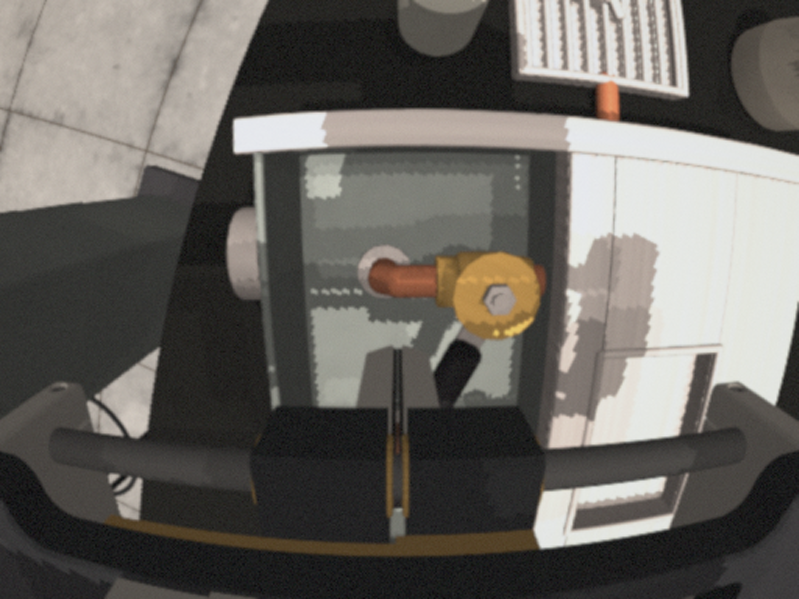

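>>> {"fn": "servo_tool", "kwargs": {
  "rows": [
    [[-0.06, 0.05, 0], 0],
    [[-0.11, 0.11, 0], 0],
    [[-0.16, 0.17, 0], 0],
    [[-0.19, 0.23, 0], 0],
    [[-0.2, 0.27, 0], 0],
    [[-0.2, 0.3, 0], 0],
    [[-0.2, 0.33, 0], 0],
    [[-0.2, 0.33, 0], 0]
  ]
}}

```text
time: 9.08
tool_pos: [0.4944, 0.2425, 0.0573]
ee_rot: [-3.127, 0.002, 1.933]
wrist_force: [-15.6, -5.8, 9.0]
width: 0.0004
```

Run:
```python
from h import *
s=snap('wrist','w6.png');o=robot.get_obs();print(o['time'],box(o['tool_pos']),o['wrist_force'])
cv2.imwrite('pics/w6z.png',cv2.resize(cv2.imread('pics/w6.png'),None,fx=1.56,fy=1.56,interpolation=cv2.INTER_CUBIC))
```

```text
9.1333 (np.float64(9.6), np.float64(-2.0), np.float64(57.4)) [-13.64340154  -5.67066279   7.17150971]
```

View pics/w6z.png

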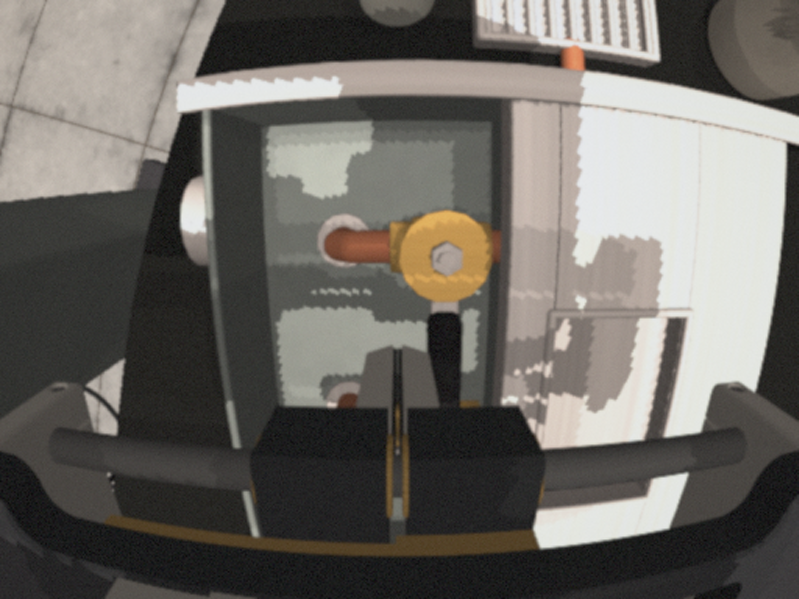

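>>> {"fn": "servo_tool", "kwargs": {
  "rows": [
    [[0, -0.1, 0], 0],
    [[0, -0.2, 0], 0],
    [[0, -0.22, 0], 0],
    [[0, -0.22, -0.2], 0],
    [[0, -0.22, -0.45], 0],
    [[0, -0.22, -0.7], 0],
    [[0, -0.22, -0.95], 0],
    [[0, -0.22, -0.95], 0]
  ]
}}

```text
time: 9.8
tool_pos: [0.4865, 0.2399, 0.1396]
ee_rot: [3.13, 0.001, 1.933]
wrist_force: [1.6, 0.4, 1.8]
width: 0.0005
```

Run:
```python
from h import *
s=snap('wrist','w7.png');o=robot.get_obs();print(o['time'],box(o['tool_pos']),o['wrist_force'])
cv2.imwrite('pics/w7z.png',cv2.resize(cv2.imread('pics/w7.png'),None,fx=1.56,fy=1.56,interpolation=cv2.INTER_CUBIC))
```

```text
9.85 (np.float64(0.1), np.float64(-1.6), np.float64(137.2)) [ 0.29967125 -0.19140222 -0.55919574]
```

View pics/w7z.png

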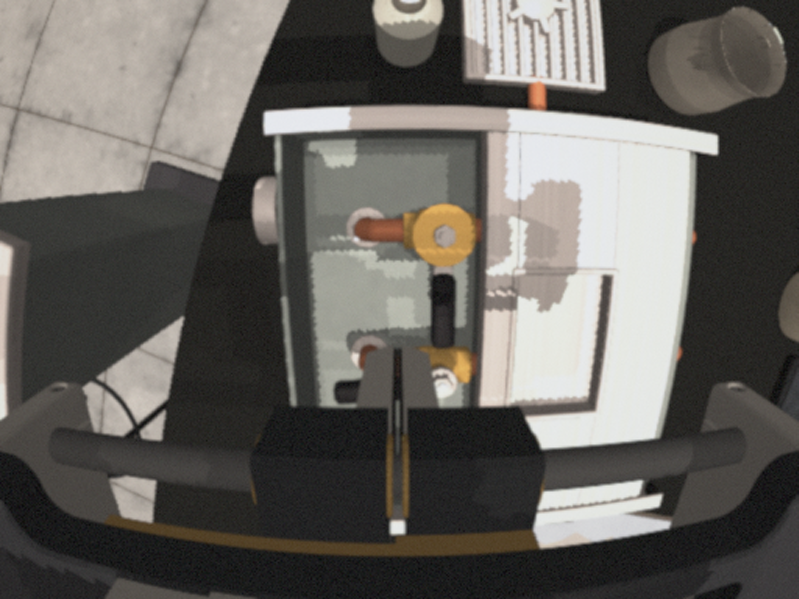

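The tagged lever now points straight down the picture, from (445,235) to (443,345), so it is square to its pipe. The plain lever still lies along its own pipe. The cup is at about (505-612, 272-412).

Run:
```python
from h import *
s=dict(np.load('pics/w7.npz'))
for n,x,y,z in [('cLf',516,272,.088),('cLb',615,272,.088),('cRb',601,411,.088),('cRf',512,413,.088),('piv',445,235,.07),('tip',442,346,.062),('pltip',336,391,.062),('plnut',442,381,.07)]:
  print(n,box(onz(s,(x+.5)/1.56-.5,(y+.5)/1.56-.5,z,True)))
```

```text
cLf (np.float64(63.9), np.float64(29.6), np.float64(88.0))
cLb (np.float64(121.7), np.float64(30.3), np.float64(88.0))
cRb (np.float64(124.8), np.float64(-54.3), np.float64(88.0))
cRf (np.float64(67.8), np.float64(-51.8), np.float64(88.0))
piv (np.float64(28.4), np.float64(46.4), np.float64(70.0))
tip (np.float64(29.0), np.float64(-19.5), np.float64(62.0))
pltip (np.float64(-34.8), np.float64(-48.4), np.float64(62.0))
plnut (np.float64(28.7), np.float64(-38.5), np.float64(70.0))
```

>>> {"fn": "servo_tool", "kwargs": {
  "rows": [
    [[-0.05, 0.2, 0], 0],
    [[-0.1, 0.45, 0], 0],
    [[-0.1, 0.7, 0], 0],
    [[-0.1, 0.9, 0], 0],
    [[-0.1, 1, 0], 0]
  ]
}}

```text
time: 10.27
tool_pos: [0.5616, 0.2598, 0.1318]
ee_rot: [-3.14, 0.0, 1.933]
wrist_force: [-0.1, -0.3, -0.5]
width: -0.0001
```

>>> {"fn": "servo_tool", "kwargs": {
  "rows": [
    [[0, 0.12, 0], 0],
    [[0, 0.2, 0.1], 0],
    [[0, 0.2, 0.25], 0],
    [[0, 0.2, 0.35], 0],
    [[0, 0.2, 0.35], 0]
  ]
}}

```text
time: 10.68
tool_pos: [0.573, 0.2646, 0.102]
ee_rot: [-3.134, -0.0, 1.933]
wrist_force: [-0.8, 0.7, 0.1]
width: 0.0002
```

Run:
```python
from h import *
o=robot.get_obs();print(o['time'],box(o['tool_pos']),o['wrist_force'])
```

```text
10.6833 (np.float64(90.9), np.float64(-9.4), np.float64(102.0)) [-0.7632939   0.6959051   0.08056472]
```

>>> {"fn": "servo_tool", "kwargs": {
  "rows": [
    [[0, 0.06, 0], 0],
    [[0, 0.06, 0.1], 0],
    [[0, 0.06, 0.2], 0],
    [[0, 0.06, 0.27], 0],
    [[0, 0.06, 0.27], 0]
  ]
}}

```text
time: 11.1
tool_pos: [0.5789, 0.2668, 0.0826]
ee_rot: [-3.138, -0.0, 1.933]
wrist_force: [-0.4, -1.1, 0.2]
width: 0.0
```

>>> {"fn": "servo_tool", "kwargs": {
  "rows": [
    [[0, -0.08, 0], 0],
    [[0, -0.15, 0], 0],
    [[0, -0.2, 0], 0],
    [[0, -0.25, 0], 0],
    [[0, -0.32, 0], 0],
    [[0, -0.4, 0], 0],
    [[0, -0.48, 0], 0],
    [[0, -0.56, 0], 0],
    [[0, -0.64, 0], 0],
    [[0, -0.72, 0], 0],
    [[0, -0.8, 0], 0],
    [[0, -0.86, 0], 0]
  ]
}}

```text
time: 12.1
tool_pos: [0.5155, 0.2425, 0.0854]
ee_rot: [3.14, 0.001, 1.933]
wrist_force: [2.2, 0.1, 3.3]
width: 0.0002
```

>>> {"fn": "servo_tool", "kwargs": {
  "rows": [
    [[0, -0.08, 0], 0],
    [[0, -0.16, 0], 0],
    [[0, -0.24, 0], 0],
    [[0, -0.32, 0], 0],
    [[0, -0.4, 0], 0],
    [[0, -0.48, 0], 0],
    [[0, -0.54, 0], 0],
    [[0, -0.59, 0], 0],
    [[0, -0.63, 0], 0]
  ]
}}

```text
time: 12.85
tool_pos: [0.4683, 0.2244, 0.0852]
ee_rot: [3.141, 0.001, 1.933]
wrist_force: [2.2, -1.9, 6.0]
width: 0.0004
```

Run:
```python
from h import *
o=robot.get_obs();print(o['time'],box(o['tool_pos']),o['wrist_force'])
```

```text
12.85 (np.float64(-21.2), np.float64(-9.7), np.float64(85.2)) [ 2.16117409 -1.89594109  5.98890809]
```

>>> {"fn": "servo_tool", "kwargs": {
  "rows": [
    [[0, -0.04, 0.02], 0],
    [[0, -0.08, 0.02], 0],
    [[0, -0.12, 0.02], 0],
    [[0, -0.15, 0.02], 0],
    [[0, -0.18, 0.02], 0]
  ]
}}

```text
time: 13.27
tool_pos: [0.4562, 0.2196, 0.085]
ee_rot: [3.138, 0.001, 1.933]
wrist_force: [3.6, -1.9, 9.0]
width: 0.0005
```

Run:
```python
from h import *
o=robot.get_obs();print(o['time'],box(o['tool_pos']),o['wrist_force'])
```

```text
13.2667 (np.float64(-34.3), np.float64(-9.8), np.float64(85.0)) [ 3.60219583 -1.91433545  9.01298604]
```

Run:
```python
from h import *
s=snap('wrist','w8.png');o=robot.get_obs();print(o['time'],box(o['tool_pos']),o['wrist_force'])
cv2.imwrite('pics/w8z.png',cv2.resize(cv2.imread('pics/w8.png'),None,fx=1.56,fy=1.56,interpolation=cv2.INTER_CUBIC))
s=snap('side','s8.png')
cv2.imwrite('pics/s8z.png',cv2.resize(cv2.imread('pics/s8.png')[170:330,140:300],None,fx=3.5,fy=3.5,interpolation=cv2.INTER_CUBIC))
```

```text
13.3167 (np.float64(-34.9), np.float64(-9.6), np.float64(84.8)) [ 1.83959923 -1.65395393  9.17353744]
```

View pics/w8z.png

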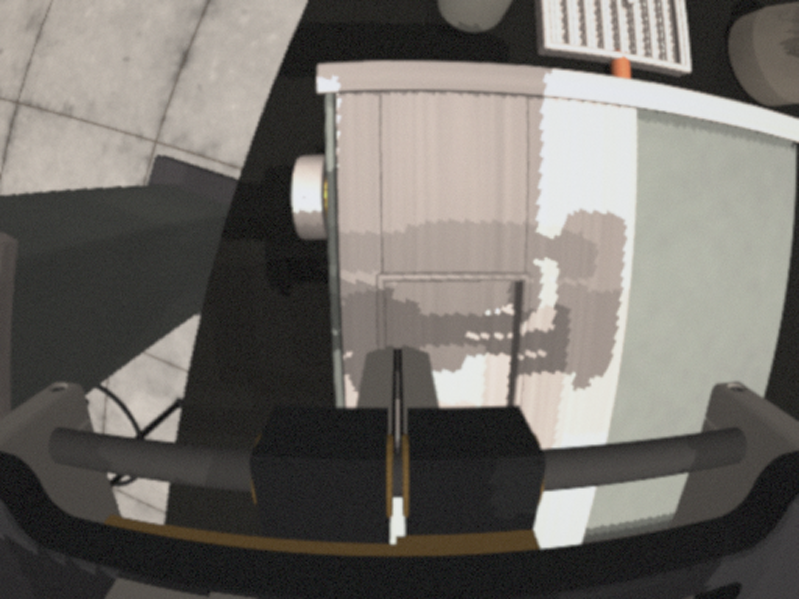

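View pics/s8z.png

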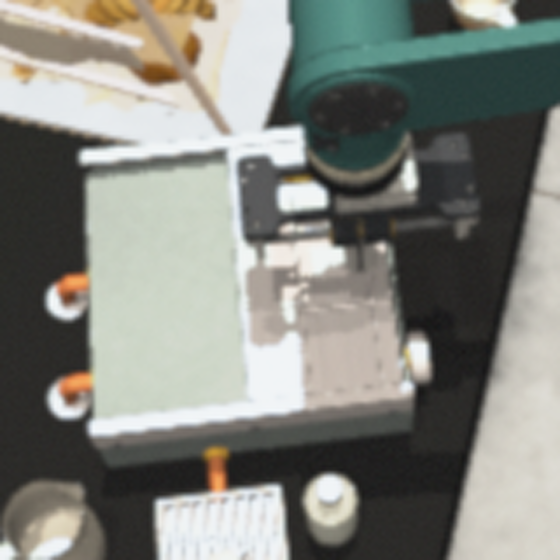

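Run:
```python
from h import *
for f,L in [('w1',[('F',328,283),('B',510,283)]),('w3',[('F',228,100),('cupL',270,273),('cupLb',415,272)]),('w4',[('F',521,290)]),('w7',[('F',484,133)]),('w8',[('F',338,96),('B',637,108),('cupLf',379,274),('cupLb',525,274)])]:
  s=dict(np.load('pics/%s.npz'%f))
  for n,x,y in L: print(f,n,box(onz(s,(x+.5)/1.56-.5,(y+.5)/1.56-.5,.088,True)))
s=dict(np.load('pics/s8.npz'))
for n,x,y in [('B',247,403),('B2',230,152),('F',402,385)]: print(n,box(onz(s,(x+.5)/3.5+139.5,(y+.5)/3.5+169.5,.088)))
```

```text
w1 F (np.float64(-47.8), np.float64(99.7), np.float64(88.0))
w1 B (np.float64(72.4), np.float64(99.4), np.float64(88.0))
w3 F (np.float64(49.4), np.float64(101.2), np.float64(88.0))
w3 cupL (np.float64(65.1), np.float64(31.7), np.float64(88.0))
w3 cupLb (np.float64(121.9), np.float64(31.8), np.float64(88.0))
w4 F (np.float64(46.1), np.float64(99.6), np.float64(88.0))
w7 F (np.float64(45.6), np.float64(100.0), np.float64(88.0))
w8 F (np.float64(-55.6), np.float64(99.3), np.float64(88.0))
w8 B (np.float64(64.7), np.float64(101.4), np.float64(88.0))
w8 cupLf (np.float64(-40.7), np.float64(30.7), np.float64(88.0))
w8 cupLb (np.float64(16.8), np.float64(30.8), np.float64(88.0))
B (np.float64(65.8), np.float64(101.0), np.float64(88.0))
B2 (np.float64(63.7), np.float64(-123.4), np.float64(88.0))
F (np.float64(-56.0), np.float64(101.0), np.float64(88.0))
```

>>> {"fn": "servo_tool", "kwargs": {
  "rows": [
    [[0, -0.03, 0.02], 0],
    [[0, -0.06, 0.02], 0],
    [[0, -0.09, 0.02], 0],
    [[0, -0.12, 0.02], 0],
    [[0, -0.14, 0.02], 0],
    [[0, -0.16, 0.02], 0]
  ]
}}

```text
time: 13.87
tool_pos: [0.449, 0.2174, 0.0846]
ee_rot: [3.125, 0.0, 1.933]
wrist_force: [15.3, 3.8, 2.1]
width: 0.0006
```

Run:
```python
from h import *
o=robot.get_obs();print(o['time'],box(o['tool_pos']),o['wrist_force'])
```

```text
13.8667 (np.float64(-41.8), np.float64(-9.3), np.float64(84.6)) [15.28278669  3.75303136  2.09067123]
```

>>> {"fn": "servo_tool", "kwargs": {
  "rows": [
    [[0, -0.03, 0], 0],
    [[0, -0.05, 0], 0],
    [[0, -0.05, 0], 0],
    [[0, -0.05, 0], 0]
  ]
}}

```text
time: 14.2
tool_pos: [0.4476, 0.2172, 0.0858]
ee_rot: [3.119, -0.001, 1.933]
wrist_force: [16.2, 4.6, 4.7]
width: 0.0004
```

>>> {"fn": "servo_tool", "kwargs": {
  "rows": [
    [[0, 0.08, 0], 0],
    [[0, 0.16, 0], 0],
    [[0, 0.24, 0], 0],
    [[0, 0.24, -0.15], 0],
    [[0, 0.24, -0.4], 0],
    [[0, 0.24, -0.7], 0],
    [[0, 0.24, -1], 0],
    [[0, 0.24, -1], 0]
  ]
}}

```text
time: 14.87
tool_pos: [0.4587, 0.2216, 0.1664]
ee_rot: [3.135, -0.001, 1.933]
wrist_force: [0.8, 1.1, 1.0]
width: 0.0004
```

>>> {"fn": "servo_tool", "kwargs": {
  "rows": [
    [[0.2, 0, -0.2], 0],
    [[0.5, 0, -0.4], 0],
    [[0.8, 0, -0.5], 0],
    [[1, 0, -0.5], 0],
    [[1, 0, -0.5], 0]
  ]
}}

```text
time: 15.28
tool_pos: [0.4269, 0.2977, 0.2008]
ee_rot: [-3.139, -0.002, 1.937]
wrist_force: [-0.0, -1.3, -0.3]
width: 0.0002
```

Run:
```python
from h import *
s=snap('wrist','w9.png');o=robot.get_obs();print(o['time'],box(o['tool_pos']),o['wrist_force'])
cv2.imwrite('pics/w9z.png',cv2.resize(cv2.imread('pics/w9.png'),None,fx=1.56,fy=1.56,interpolation=cv2.INTER_CUBIC))
s=snap('side','s9.png')
cv2.imwrite('pics/s9z.png',cv2.resize(cv2.imread('pics/s9.png')[90:350,130:320],None,fx=2.3,fy=2.3,interpolation=cv2.INTER_CUBIC))
```

```text
15.3333 (np.float64(-33.8), np.float64(71.9), np.float64(200.2)) [-0.1813871   0.13020424 -0.74298295]
```

View pics/w9z.png

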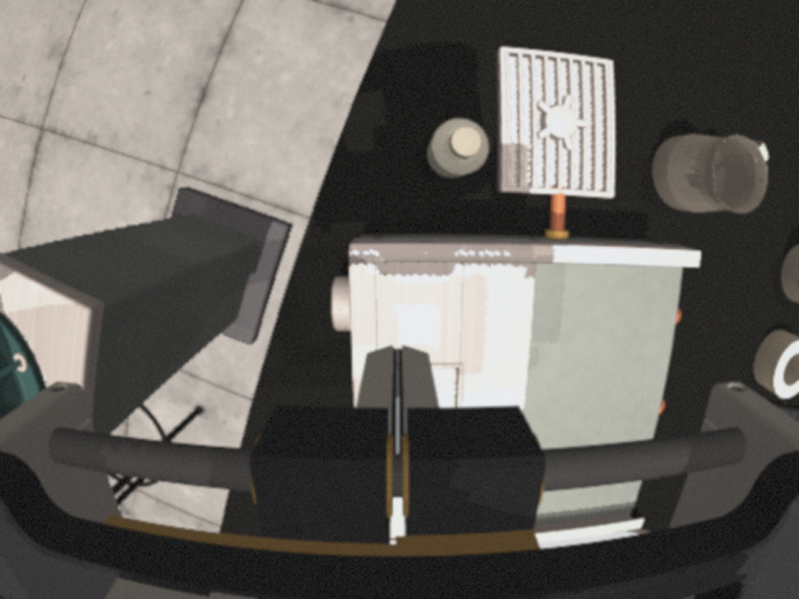

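View pics/s9z.png

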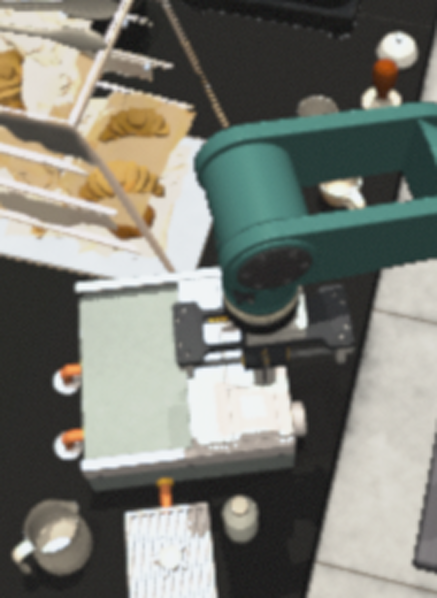

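Run:
```python
from h import *
s=dict(np.load('pics/w9.npz'))
for n,x,y,z in [('B',534,265,.088),('F',353,265,.088),('railF',350,250,.092),('railB',700,258,.092)]: print(n,box(onz(s,(x+.5)/1.56-.5,(y+.5)/1.56-.5,z,True)))
```

```text
B (np.float64(56.0), np.float64(99.0), np.float64(88.0))
F (np.float64(-61.7), np.float64(98.1), np.float64(88.0))
railF (np.float64(-63.0), np.float64(108.4), np.float64(92.0))
railB (np.float64(187.2), np.float64(108.7), np.float64(92.0))
```

The cover's front edge is at box x = -62 mm, flush with the box front. Before handing in, I'll check the scene camera for the cups and other loose things.

Run:
```python
from h import *
snap('scene','sc9.png')
a=[cv2.resize(cv2.imread(f'pics/{f}.png')[140:290,190:330],None,fx=2.8,fy=2.8,interpolation=cv2.INTER_CUBIC) for f in ['scene0','sc9']]
cv2.imwrite('pics/sc9z.png',np.hstack(a))
```

```text
(no output)
```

View pics/sc9z.png

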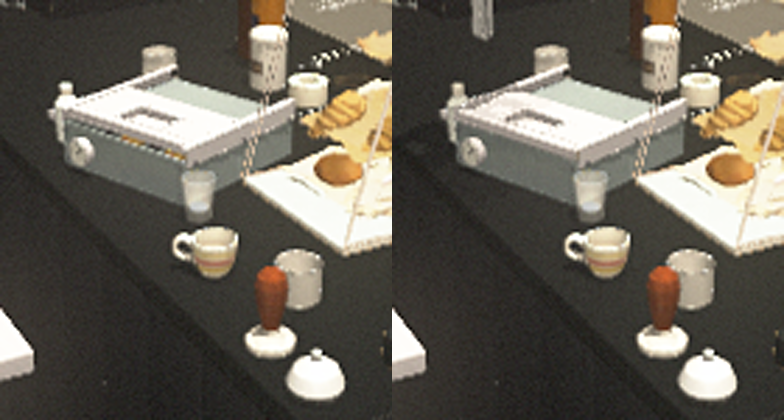

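The before and after pictures match for every loose thing, and the front gap under the cover is closed. I'm handing in.

```bash
python3 -c "
from bench import robot
print(robot.close_job(), robot.get_obs()['time'])"
```

```text
the job is handed in; nothing more can be done
the job is handed in; nothing more can be done
```

The tagged water line is shut and the cover is home again; the job was handed in after about 16 s. With closed fingertips I pushed the cover back to its rear stop, turned the tagged handle (the left valve) anticlockwise to its stop, and slid the cover forward to its front stop. I then lifted the arm clear.

- **Tagged handle:** the last picture before covering showed the lever square across its pipe, with its end measured at box (29, -20) mm and its pivot at (28, 46) mm.
- **Other handle:** in that same picture it still lay along its pipe, at about its starting angle. Neither handle can be seen now that the cover is shut.
- **Cover:** its front edge measures -62 mm against the box front at -63 mm, so it is flush. My first closing push stopped about 7 mm short; the picture showed it and I pushed on to the stop.
- **Forces:** the highest wrist reading was about 28 N, at the rear stop, and about 17 N at the other stops. Some upward force, up to about 9 N, showed while sliding the cover. I did not find out why, and it caused no visible harm.
- **Loose things:** the before and after pictures show the cups and the other things standing where they were.

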